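# Unclamp the whetstone and lay it on the rack to dry

### The arm

A 7-joint arm with a two-finger parallel gripper is mounted at the origin on the work surface. World frame = base frame: x ahead of the robot, y to its left, z up, the work surface at z = 0. Lengths are in m, angles in rad, forces in N, time in s.
With the tool pointing down it reaches from about 0.35 to 0.9 m from the base axis. Payload 8.1 kg.
Tool frame: the origin (TCP) lies at the centre of the arm's flange, where the gripper is bolted on; the fingertips stand 178 mm ahead of it and the grasp point (between the pads) lies 159 mm ahead of it; x points along the fingers, z is the direction in which the jaws open and shut, and the axes are right-handed (so a half turn about x gives the same grasp; the last joint's range is limited). The gripper opens to 92 mm and grips with 3 to 60 N. Pads are 19 mm wide; open, the fingers measure 130 mm over their backs; the gripper's body (75 mm by 190 mm) begins 47 mm behind the grasp point.
Start: joints at [1.061, 0.434, 0.025, 1.573, -0.012, 1.134, -0.075], TCP at [0.247, -0.574, 0.405] pointing down, gripper open.
Joint ranges: [-2.62, 2.62], [-0.44, 2.09], [-1.27, 1.32], [0.08, 2.57], [-1.32, 4.46], [0.12, 2], [-2.74, 2.74]. Speed limits (rad/s): [2.22, 2.22, 3.01, 3.01, 3.14, 3.14, 3.14].

### API

Orientations are given as a rotation vector (axis times angle).
In Python, from cell import arm, get_image, search_frame, pinpoint gives the robot as it stands.
- The arm moves only by the tool arm_command, never from a script. Its argument "motion" is a list of rows, each a list of 7 numbers: the finger opening in mm, from 0 to 91.8, then the shift along the tool's x, y, z in mm, then the turn, a rotation vector about the tool's x, y, z in degrees. In form: [[fingers, x, y, z, ax, ay, az], ...]. A call has 1 to 5 rows; each row shifts and turns the commanded pose from where the row before left it, along the tool's axes as they then stand; what a row does not reach is not made up. A row lasts 1/8 s, in which the tool goes at most 62.5 mm and 10.7 degrees, less where a joint would pass 70% of its speed; a pose out of reach is approached as far as the arm can. A call with a gripper value outside its range is refused whole. The fingers move at their own pace and stop on an object; "newtons" is the grip in N (left out, the last holds). Time passes only in rows, so rows that do not move let the fingers close. It gives the time, the measured TCP pose, the force and the opening at its end, in the units of the state.
- arm.observe(): the state, without advancing time (a new reading comes with each control period).
- get_image(name): name is "side" or "top" or "wrist"; returns a dict with "frame" (400x640x3 uint8, red, green, blue), "range_z" (400x640 float32, m along the optical axis (not along the pixel's ray), 0 where there is no reading), "K" (3x3 intrinsics, pixels), "origin" and "rotation" of the camera in the world; the wrist camera has in their place "tool_from_camera" (4x4, takes a point from camera to tool coordinates, whose origin is the TCP and whose axes are the tool frame's). Camera axes: x right, y down, z forward; pixel columns grow to the right and rows downward; lengths in m; the calibration is good to about 2 mm. A picture is of the moment at which its call begins: read the wrist's pose just before it.
- arm.sign_off(): hands the job in, once; it reports no verdict.
Trained networks look in the newest picture that a camera, given by its name, has taken for a name from the list of things; names that differ only in an ending like _2 or _b are one class to them, and where a whole thing is asked for, a point or a joint stands for the part that bears it (a point fixed in the world has none). Each returns a list of dicts, best first, with "p" (0 to 1); they miss things now and then, are a little off and sometimes report something else, mostly with a low value. They report only what shows in the picture. A call takes as long as a camera call. They do not tell look-alikes from the thing itself.
- search_frame(camera, target): "point" ([x, y, z] in m, in world coordinates, good to about 4 mm: the middle of the surface that is visible of it).
- pinpoint(camera, target): "point" ([x, y, z] in m, in world coordinates, good to about 4 mm: a listed point, or the origin of a listed thing).
The state is a dict: "clock": time; "joints": joint angles; "dq": joint speeds; "joint_efforts": joint torques, N m; "position": TCP position; "ee_rot": TCP orientation; "force": force on the tool from outside, world axes, zero at the start; "ft_torque": the same for the moment, N m; "width": opening from 0.0 (shut) to 1.0 (fully open).
Only numpy, scipy, OpenCV 4.12 (cv2) and the standard library are available. Lean on these libraries where they do the work, as an engineer would, in place of code of your own. Each camera call takes 0.05 s, during which the arm holds its last target. There are 200 camera calls.

### The job

The knife is sharp and the orange whetstone is still clamped in the sharpening stand: pinch the jaw's red release tab against the rest opposite it, slide the jaw fully back and leave it there, and only then lift the stone out. Lay the stone gently on the sloped wire draining rack, lengthwise up the slope, flat on the wires, the same face up, with its lower end against the toe rail, between the rack's side rails and a finger's width (at least 10 mm) clear of the cream stone already drying there. The stones chip, so don't drop it, let it topple or knock it against the other stone, and leave the cream stone, spray bottle, knife and glove box as they are.

Things in the scene. Friction and masses are not known exactly. Their poses are not given: they have to be found in the camera images.
- stone: Orange whetstone, a plain block 180 x 60 x 25 mm, 0.45 to 0.7 kg. Origin: centre of its underside; x along its length, y across its width, z out of its upper face. It starts lying level between the stand's two jaws, its top 9 mm higher than theirs. Either end may point up the slope on the rack.
- stand: Sharpening stand, fixed: an empty steel pan 325 x 176 x 100 mm, bridged lengthwise by two 10 mm rods, tops 116 mm above the table, on which the stone lies. Origin: centre of its underside; x along the rods from fixed to sliding jaw, z up. Beyond the rods (30 mm over both) the space beside stone and jaw is open: fingertips can go down into the pan. End bars 16 mm thick at x = +-153, tops at 114 mm.
- jaw (a joint): Travel of the sliding jaw along the stand's +x, m: 0 = closed on the stone, 0.040 = fully back at its stop. A spring pawl on the red release tab locks it to a notched bar; with the tab squeezed fully in it slides with 2 to 4 N and stays where it is left.
- jaw_grip (a point): On the sliding jaw, moving with it, 126 mm above the table: midway between the red release tab (stand +y side) and the black finger rest (-y side). Each is 22 mm long (x) and 28 mm high (112 to 140 mm), 58 mm apart over their outer faces. Pinched from above along the stand's y, the tab goes in 7 mm against 3 to 6 N and frees the jaw. The jaw's highest part is at 144 mm.
- rack: Draining rack of stainless wire in a drip tray 300 x 220 mm, fixed to the table. Origin: under the tray, 30 mm to the robot's side of its centre; x level, towards the high side (away from the robot, within its yaw), y across, z up. Its bed slopes up along +x at 35 degrees; its highest wire is 140 mm above the table.
- rack_bed (a point): Centre of the sloped bed, 84 mm above the table: x up the slope, y across, z square out of the bed (35 degrees from vertical, leaning to the robot). The wires' tops lie at z = 0: 6 mm cross wires, 280 mm wide, at x = 0, +-40, +-80. Toe rail: upper face at x = -90, top at z = 13, so a stone against it has its origin at x = 0. Side rails at y = +-136, under the wires (all mm).
- fine_stone: Cream whetstone, 180 x 60 x 20 mm, loose, drying on the rack bed lengthwise up the slope, against the toe rail. Origin: centre of its underside; x up the slope, y across, z out of its upper face. It lies up to 90 mm left or right of the bed's centre, so the orange stone fits on at least one side. Do not touch or shift it.
- spray_bottle: Water spray bottle, 84 mm diameter, 267 mm tall with its blue trigger head (which reaches 70 mm out on its -x side), standing loose beside the stand's far long side. Origin: centre of its underside. Leave alone.
- knife: Kitchen knife in a grey blade guard, 270 mm long, 44 mm wide, 18 mm high, lying loose beside the stand's near long side; x along it from handle to point. Origin: on its underside near the middle. Leave alone.
- glove_box: Yellow and white carton of gloves, 110 x 230 x 65 mm (75 mm with the glove sticking out), loose on the table in front of the rack's low side, towards the robot. Origin: centre of its underside. Leave alone.
There are look-alikes about, which are no part of the job. There is more than one size of the stone; the job needs the smaller. There is more than one size of the fine_stone; the one meant has the size given above.

How it is judged:
On the way, in this order (a step that is already met when the one before it is completed fails the run):
1. the jaw is slid back, the stone still lying in the stand (value of joint jaw above 0.034 m and z of stone in the frame of stand below 0.128 m), for 0.2 s.
2. the stone is lifted out of the stand (z of stone in the frame of stand above 0.15 m), for 0.1 s.
At the end, for the whole second after the job is handed in: Orange stone at rest on the rack: within 5 mm of and 4 deg parallel to the bed, lengthwise up the slope (8 deg), low end within 10 mm of the toe rail, centre within 112 mm of the rack's centre line and 70 mm or more from the cream stone's (10 mm clear). Jaw at least 34 of 40 mm back (z of stone in the frame of rack_bed between -0.005 and 0.005 m and angle between the z axis of stone and the z axis of rack_bed, either way round below 0.07 rad and angle between the x axis of stone and the x axis of rack_bed, either way round below 0.14 rad and x of stone in the frame of rack_bed between -0.006 and 0.01 m and y of stone in the frame of rack_bed between -0.112 and 0.112 m and (y of stone in the frame of fine_stone above 0.07 m or y of stone in the frame of fine_stone below -0.07 m) and value of joint jaw above 0.034 m and linear speed of stone below 0.02 m/s and angular speed of stone below 0.1 rad/s); the robot touches nothing.
It fails at once if the stone is pulled up out of the jaws before the jaw is slid back (value of joint jaw below 0.02 m and z of stone in the frame of stand above 0.13 m).
It fails at once if the orange stone falls, topples or slides freely (faster than 0.3 m/s while not held) (contact force between stone and the fingers below 0.1 N and linear speed of stone above 0.3 m/s).
It fails at once if the orange stone knocks the cream stone (over 1 N) (contact force between stone and fine_stone above 1 N).
It fails at once if the cream stone is shifted by more than 10 mm (distance of fine_stone from where it was at the start of the episode above 0.01 m).
It fails at once if the spray bottle, knife or glove box is shifted by more than 20 mm, or the bottle tipped (distance of any of spray_bottle, knife, glove_box from where it was at the start of the episode above 0.02 m or angle between spray_bottle's own z axis and vertical above 0.3 rad).
It also fails if it takes over 51 s, if anything falls off the work surface, if the arm or the gripper's body presses on something with over 40 N, if the wrist force passes 120 N, or if a joint passes its speed limit or range.

## Working session

There is one attempt and no reset: what is moved stays moved. The work goes in short steps, Python scripts to look and compute and a tool call to move; the robot and the scene stay as the last step left them, time stands still between calls to the robot, and variables do not carry over. Pictures are saved under pics/ and viewed, about 8 in all and at most 12, crops included, and the job is handed in when it is done.

Besides the shell and the picture viewer there is one more tool, called after "Emit:" as name([rows], argument=value, ...), one row to a line, values as JSON. arm_command: Moves the arm, as the interface text tells. Its arguments: {"type":"object","properties":{"motion":{"type":"array"},"newtons":{"type":"number"}},"required":["motion"]}

```bash
mkdir -p pics
cat > h.py <<'E'
import numpy as np, cv2
from cell import arm,get_image,search_frame,pinpoint
from scipy.spatial.transform import Rotation as R
np.set_printoptions(precision=4,suppress=True)
def cloud(im,st=None):
    K=im["K"];z=im["range_z"];v,u=np.mgrid[:z.shape[0],:z.shape[1]]
    P=np.stack([(u-K[0,2])/K[0,0]*z,(v-K[1,2])/K[1,1]*z,z],-1)
    if "rotation" in im: W=P@np.array(im["rotation"]).T+im["origin"]
    else:
        T=np.array(im["tool_from_camera"]);W=P@T[:3,:3].T+T[:3,3]
        W=W@R.from_rotvec(st["ee_rot"]).as_matrix().T+st["position"]
    W[z<=0]=np.nan
    return W
def save(im,n): cv2.imwrite(f"pics/{n}.png",im["frame"][:,:,::-1])
E
python3 - <<'E'
from h import *
s=arm.observe();print({k:np.array(v) for k,v in s.items()}); print(R.from_rotvec(s["ee_rot"]).as_matrix())
for c in ["top","side"]:
    im=get_image(c);save(im,c+"0")
    np.savez(c+"0.npz",W=cloud(im),f=im["frame"])
    print(c,im["origin"])
    for t in ["stone","stand","jaw_grip","rack","rack_bed","fine_stone","spray_bottle","knife","glove_box"]:
        print(t,[(np.array(d["point"]),round(d["p"],2)) for d in pinpoint(c,t)[:3]])
E
```

```text
{'clock': array(0.), 'joints': array([ 1.0614,  0.4352,  0.025 ,  1.5741, -0.0116,  1.134 , -0.0751]), 'dq': array([-0.0005,  0.0008, -0.0004, -0.0004,  0.0015, -0.0025,  0.0001]), 'joint_efforts': array([ -0.0004, -66.7861,   0.9848, -31.4465,  -0.0606,   0.0429,
         0.0001]), 'position': array([ 0.2472, -0.5738,  0.404 ]), 'ee_rot': array([ 0.9054,  1.376 , -0.9042]), 'force': array([ 0.4431, -0.0326,  0.4214]), 'ft_torque': array([ 0.0046, -0.0366,  0.0304]), 'width': array(1.0013)}
[[-0.0007  0.9184  0.3956]
 [ 0.0014  0.3956 -0.9184]
 [-1.     -0.0001 -0.0016]]Traceback (most recent call last):
  File "<stdin>", line 5, in <module>
  File "h.py", line 8, in cloud
    if "rotation" in im: W=P@np.array(im["rotation"]).T+im["origin"]
                           ~~~~~~~~~~~~~~~~~~~~~~~~~~~~^~~~~~~~~~~~~
ValueError: operands could not be broadcast together with shapes (400,640) (3,)
```

```bash
sed -i 's/W=P@np.array(im\["rotation"\]).T+im/W=P@R.from_rotvec(im["rotation"]).as_matrix().T+im/' h.py
python3 - <<'E'
from h import *
for c in ["top","side"]:
    im=get_image(c);save(im,c+"0")
    np.savez(c+"0.npz",W=cloud(im),f=im["frame"])
    print(c,im["origin"],im["rotation"])
    for t in ["stone","stand","jaw_grip","rack","rack_bed","fine_stone","spray_bottle","knife","glove_box"]:
        print(t,[(np.array(d["point"]),round(d["p"],2)) for d in pinpoint(c,t)[:3]])
E
```

```text
top [0.3237 0.1334 1.6262] [-2.1423  2.1322 -0.1824]
stone [(array([0.5904, 0.1687, 0.1194]), 0.85), (array([0.5348, 0.5279, 0.0004]), 0.61)]
stand [(array([0.5861, 0.1817, 0.0014]), 0.82), (array([ 0.5657, -0.1839,  0.082 ]), 0.63)]
jaw_grip [(array([0.5659, 0.2743, 0.1253]), 0.61)]
rack [(array([ 0.5334, -0.2162, -0.0018]), 0.75)]
rack_bed [(array([ 0.5617, -0.219 ,  0.0881]), 0.57)]
fine_stone [(array([ 0.7951, -0.1252, -0.0015]), 0.9), (array([ 0.5664, -0.1799,  0.0839]), 0.88)]
spray_bottle [(array([0.7359, 0.2247, 0.0007]), 0.67)]
knife [(array([0.4594, 0.1494, 0.0005]), 0.58)]
glove_box [(array([ 0.3728, -0.2058,  0.0027]), 0.89)]
side [ 0.3052 -0.4556  0.7391] [-2.3082  0.539  -0.2149]
stone [(array([0.5914, 0.1681, 0.1171]), 0.95), (array([0.5366, 0.5301, 0.0055]), 0.56)]
stand [(array([ 0.586 ,  0.1813, -0.0027]), 0.93), (array([ 0.3786, -0.2101, -0.0008]), 0.32)]
jaw_grip [(array([0.5676, 0.2704, 0.125 ]), 0.73)]
rack [(array([ 0.5304, -0.2165, -0.0026]), 0.77)]
rack_bed []
fine_stone [(array([ 0.7913, -0.1268, -0.0014]), 0.81), (array([ 0.5642, -0.1758,  0.0832]), 0.69)]
spray_bottle []
knife [(array([ 0.4607,  0.1447, -0.0023]), 0.97)]
glove_box [(array([ 0.3782, -0.2096, -0.0001]), 0.62), (array([0.5687, 0.2701, 0.1281]), 0.45)]
```

View pics/top0.png

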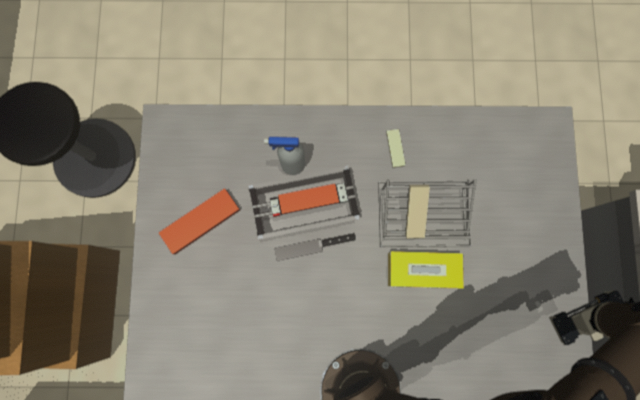

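View pics/side0.png

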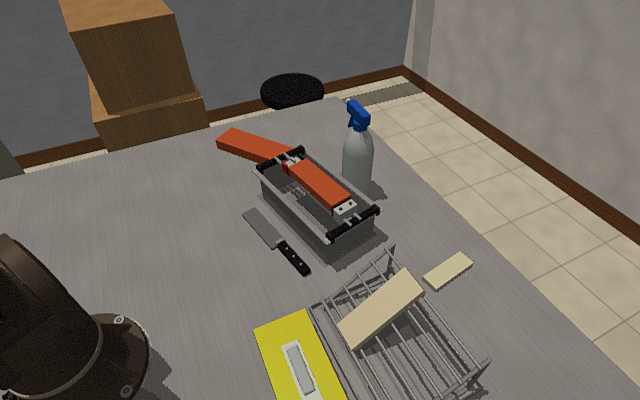

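The pictures show the orange stone in the stand at top px (308,198), with the jaw at its left end (272,205), towards +y. The cream stone lies on the rack at (418,212), and there is more room to its right (-y). A large orange stone at (200,220) and a small cream one at (396,148) are look-alikes.

Run:
```python
from h import *
for c in ["top","side"]:
    d=np.load(c+"0.npz");W=d["W"];f=d["f"]
    hsv=cv2.cvtColor(f,cv2.COLOR_RGB2HSV)
    def rect(m,n):
        P=W[m]; r=cv2.minAreaRect(P[:,:2].astype(np.float32)); b=cv2.boxPoints(r)
        e=max([b[1]-b[0],b[2]-b[1]],key=np.linalg.norm)
        print(c,n,len(P),"ctr",np.array(r[0]),"size",np.array(r[1]),"yaw",np.degrees(np.arctan2(e[1],e[0]))%180,"z",np.percentile(P[:,2],[5,50,95]))
        return P
    X,Y,Z=W[...,0],W[...,1],W[...,2]
    o=(hsv[...,0]<14)&(hsv[...,1]>150)&(hsv[...,2]>80)
    rect(o&(Z>.134)&(Z<.15)&(abs(X-.59)<.15)&(abs(Y-.17)<.15),"stone")
    red=((hsv[...,0]<4)|(hsv[...,0]>174))&(hsv[...,1]>150)&(abs(X-.57)<.06)&(abs(Y-.27)<.06)&(Z>.1)
    if red.sum()>3: rect(red,"red")
    cr=(hsv[...,0]>12)&(hsv[...,0]<35)&(hsv[...,1]>40)&(hsv[...,1]<150)&(abs(X-.56)<.12)&(abs(Y+.19)<.12)&(Z>.04)
    P=rect(cr,"fine")
    n=np.linalg.svd(P-P.mean(0),full_matrices=False)[2]; print(" axes",n[0],n[2]," tilt",np.degrees(np.arctan2(np.hypot(*n[2][:2]),abs(n[2][2]))), P.mean(0))
    rk=(hsv[...,1]<50)&(X>.42)&(X<.72)&(Y>-.42)&(Y<-.03)&(Z>.03)&(Z<.16)
    P=rect(rk,"rack")
    hi=P[P[:,2]>.125];r=np.polyfit(hi[:,1],hi[:,0],1);print(" hi wire",len(hi),"yaw",-np.degrees(np.arctan(r[0])),"y range",hi[:,1].min(),hi[:,1].max(),"zmax",hi[:,2].max(), "meanx",hi[:,0].mean(),hi[:,1].mean())
```

```text
top stone 1026 ctr [0.5897 0.1746] size [0.058  0.2002] yaw 102.35295 z [0.136  0.1412 0.1462]
top red 8 ctr [0.5417 0.26  ] size [0.013  0.0032] yaw 84.924904 z [0.1263 0.1364 0.1416]
top fine 1057 ctr [ 0.5614 -0.1796] size [0.1572 0.0617] yaw 0.56635255 z [0.0543 0.1035 0.1492]
 axes [-0.8206 -0.0114 -0.5714] [ 0.5714 -0.0286 -0.8202]  tilt 34.89955080934864 [ 0.5603 -0.1781  0.103 ]
top rack 1156 ctr [ 0.569  -0.2198] size [0.1778 0.2819] yaw 90.77741 z [0.037  0.0731 0.1336]
 hi wire 181 yaw 1.2722469442766913 y range -0.35816390593736747 -0.08072705595325813 zmax 0.15324925351673913 meanx 0.6369029242130771 -0.2240635519883766
side stone 1236 ctr [0.588  0.1787] size [0.0618 0.2094] yaw 102.16278 z [0.1399 0.1422 0.144 ]
side red 51 ctr [0.5449 0.2974] size [0.0858 0.0367] yaw 64.61473 z [0.1135 0.1274 0.142 ]
side fine 3096 ctr [ 0.5574 -0.1736] size [0.1562 0.0712] yaw 0.86017436 z [0.0547 0.1024 0.1481]
 axes [-0.8203 -0.0091 -0.5718] [-0.5694 -0.0809  0.8181]  tilt 35.10583360824727 [ 0.5557 -0.1824  0.1018]
side rack 3357 ctr [ 0.565  -0.2178] size [0.1777 0.2809] yaw 90.5422 z [0.0388 0.083  0.1317]
 hi wire 529 yaw 0.7269521891280559 y range -0.3575110548017423 -0.07782030620333813 zmax 0.15353321315799928 meanx 0.6341412222725763 -0.2494763771194536
```

```bash
cat >> h.py <<'E'
def rot(xdir,zdir):
    x=np.array(xdir,float);x/=np.linalg.norm(x);z=np.array(zdir,float);z-=x*(x@z);z/=np.linalg.norm(z)
    return np.stack([x,np.cross(z,x),z],1)
def yawdir(d): d=np.radians(d);return np.array([np.cos(d),np.sin(d),0])
def down(yaw): return rot([0,0,-1],yawdir(yaw))
def plan(pt,Rt,n,w,start=None):
    """rows from measured (or given) pose to pt,Rt; shift in start axes then turn; printed in calls of 5"""
    s=arm.observe();p,Rc=start or (np.array(s["position"]),R.from_rotvec(s["ee_rot"]).as_matrix())
    p0,pt=np.array(p),np.array(pt);p=p0.copy();rv=R.from_matrix(Rc.T@Rt).as_rotvec();R0=Rc;out=[]
    for i in range(1,n+1):
        a=i/n;ptar=p0+(pt-p0)*a;Rtar=R0@R.from_rotvec(rv*a).as_matrix()
        dec=0 if i<n else 1
        d=np.round(Rc.T@(ptar-p)*1000,dec);p=p+Rc@d/1000
        t=np.round(np.degrees(R.from_matrix(Rc.T@Rtar).as_rotvec()),1);Rc=Rc@R.from_rotvec(np.radians(t)).as_matrix()
        out.append([w]+[float(v) for v in d]+[float(v) for v in t])
    for i in range(0,n,5): print(out[i:i+5])
    return p,Rc
def grasp():
    s=arm.observe();M=R.from_rotvec(s["ee_rot"]).as_matrix();print("t",s["clock"],"tcp",np.array(s["position"]),"grasp",np.array(s["position"])+.159*M[:,0],"x",M[:,0],"z",M[:,2],"F",np.array(s["force"]),"w",s["width"],"q",np.array(s["joints"]))
E
python3 -c "
from h import *
plan([.566,.271,.37],down(12.3),20,91.8)"
```

```text
[[91.8, 2.0, 31.0, -32.0, -3.9, 0.0, 0.0], [91.8, 1.0, 34.0, -31.0, -4.0, 0.0, 0.0], [91.8, 2.0, 35.0, -28.0, -3.9, 0.0, 0.0], [91.8, 2.0, 38.0, -25.0, -4.0, 0.0, 0.0], [91.8, 2.0, 39.0, -23.0, -3.9, 0.0, 0.0]]
[[91.8, 1.0, 40.0, -20.0, -4.0, 0.0, 0.0], [91.8, 2.0, 42.0, -17.0, -3.9, 0.0, 0.0], [91.8, 2.0, 43.0, -14.0, -4.0, 0.0, 0.0], [91.8, 2.0, 44.0, -12.0, -3.9, 0.0, 0.0], [91.8, 1.0, 44.0, -8.0, -4.0, 0.0, 0.0]]
[[91.8, 2.0, 45.0, -5.0, -3.9, 0.0, 0.0], [91.8, 2.0, 45.0, -2.0, -4.0, 0.0, 0.0], [91.8, 2.0, 45.0, 1.0, -3.9, 0.0, 0.0], [91.8, 1.0, 45.0, 4.0, -4.0, 0.0, 0.0], [91.8, 2.0, 44.0, 7.0, -3.9, 0.0, 0.0]]
[[91.8, 2.0, 44.0, 11.0, -4.0, 0.0, 0.0], [91.8, 2.0, 44.0, 13.0, -3.9, 0.0, 0.0], [91.8, 1.0, 42.0, 16.0, -4.0, 0.0, 0.0], [91.8, 2.0, 41.0, 19.0, -3.9, 0.0, 0.0], [91.8, 1.7, 39.1, 22.3, -4.0, 0.0, 0.0]]
```

Emit:
arm_command([
  [91.8,2,31,-32,-4,0,0],
  [91.8,1,34,-31,-4,0,0],
  [91.8,2,35,-28,-4,0,0],
  [91.8,2,38,-25,-4,0,0],
  [91.8,2,39,-23,-4,0,0],
])

```text
clock: 1.68
position: [0.327, -0.3608, 0.3959]
ee_rot: [0.635, 1.475, -0.635]
force: [0.2, -1.2, -0.1]
width: 0.998
```

Emit:
arm_command([
  [91.8,1,40,-20,-4,0,0],
  [91.8,2,42,-17,-4,0,0],
  [91.8,2,43,-14,-4,0,0],
  [91.8,2,44,-12,-4,0,0],
  [91.8,1,44,-8,-4,0,0],
])

```text
clock: 2.3
position: [0.405, -0.1492, 0.3879]
ee_rot: [0.363, 1.539, -0.364]
force: [0.3, 0.1, -0.2]
width: 0.999
```

Emit:
arm_command([
  [91.8,2,45,-5,-4,0,0],
  [91.8,2,45,-2,-4,0,0],
  [91.8,2,45,1,-4,0,0],
  [91.8,1,45,4,-4,0,0],
  [91.8,2,44,7,-4,0,0],
])

```text
clock: 2.92
position: [0.4821, 0.0622, 0.3789]
ee_rot: [0.09, 1.568, -0.09]
force: [0.7, -1.5, -1.1]
width: 1.001
```

Emit:
arm_command([
  [91.8,2,44,11,-4,0,0],
  [91.8,2,44,13,-4,0,0],
  [91.8,1,42,16,-4,0,0],
  [91.8,2,41,19,-4,0,0],
  [91.8,2,39,22,-3,0,0],
])

```text
clock: 3.55
position: [0.5589, 0.2749, 0.3696]
ee_rot: [-0.17, 1.564, 0.17]
force: [0.8, -1.0, 0.3]
width: 0.997
```

Emit:
arm_command([
  [91.8,0,0,0,0,0,0],
  [91.8,0,0,0,0,0,0],
])

```text
clock: 3.8
position: [0.5583, 0.273, 0.3694]
ee_rot: [-0.169, 1.565, 0.167]
force: [0.0, -0.3, -1.1]
width: 1.001
```

Run:
```python
from h import *
grasp();s=arm.observe();im=get_image("wrist");save(im,"w1");np.savez("w1.npz",W=cloud(im,s),f=im["frame"])
for t in ["jaw_grip","stone"]: print(t,[(np.array(d["point"]),round(d["p"],2)) for d in pinpoint("wrist",t)[:2]])
```

```text
t 3.8 tcp [0.5583 0.273  0.3694] grasp [0.5583 0.2729 0.2104] x [-0.0005 -0.0009 -1.    ] z [ 0.9772  0.2125 -0.0007] F [ 0.0368 -0.2784 -1.1492] w 1.000764076517906 q [-0.1447  0.532  -0.5965  1.5889  0.3223  1.1216 -0.6044]
jaw_grip [(array([0.5677, 0.2711, 0.1279]), 0.73), (array([0.5928, 0.1667, 0.1174]), 0.41)]
stone [(array([0.5925, 0.1661, 0.1156]), 0.88)]
```

View pics/w1.png

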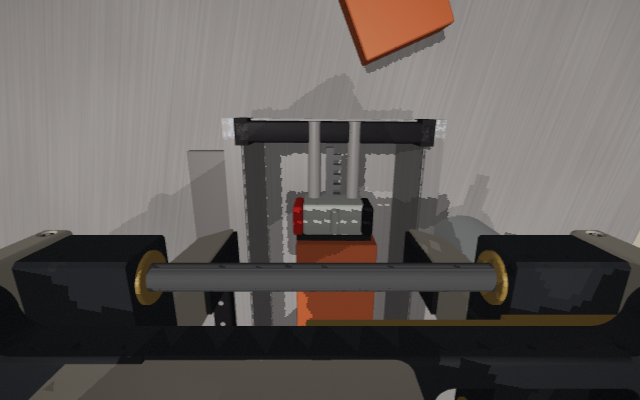

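The wrist view shows the red tab at (298,218), the black rest at (367,218) and the stone end below them at (336,240). The notched bar runs up towards the end bar.

Run:
```python
from h import *
d=np.load("w1.npz");W=d["W"];f=d["f"];hsv=cv2.cvtColor(f,cv2.COLOR_RGB2HSV)
sx=yawdir(102.3);sy=yawdir(192.3);ok=(W[...,2]>.115)&(W[...,2]<.155)
win=np.zeros(ok.shape,bool);win[190:250,285:385]=1
red=((hsv[...,0]<4)|(hsv[...,0]>174))&(hsv[...,1]>150)&ok&win;red[:,320:]=0
blk=(hsv[...,2]<45)&ok&win;blk[:,:352]=0;blk[237:]=0
for n,m in [("red",red),("blk",blk),("all",ok&win)]:
    P=W[m];print(n,m.sum(),"sx",np.percentile(P@sx,[2,50,98]),"sy",np.percentile(P@sy,[2,50,98]),"z",np.percentile(P[:,2],[2,50,98]))
print("jaw_grip est",np.array([.5677,.2711,0])@sx,np.array([.5677,.2711,0])@sy)
g=np.array([.5583,.273,0]);print("tool",g@sx,g@sy)
```

```text
red 340 sx [0.1349 0.1479 0.1557] sy [-0.589  -0.5863 -0.5829] z [0.1173 0.1395 0.1412]
blk 398 sx [0.1305 0.1461 0.1552] sy [-0.6396 -0.6357 -0.6291] z [0.1179 0.1396 0.1411]
all 4209 sx [0.1237 0.1421 0.1579] sy [-0.6394 -0.6117 -0.5841] z [0.1157 0.1345 0.144 ]
jaw_grip est 0.14393970494109581 -0.6124213103260453
tool 0.1477985771635076 -0.6036418396602763
```

Emit:
arm_command([
  [91.8,14,-3,11,0,0,0],
  [91.8,20,0,0,0,0,0],
  [91.8,20,0,0,0,0,0],
  [91.8,16,0,0,0,0,0],
  [91.8,6,0,0,0,0,0],
])

```text
clock: 4.58
position: [0.5699, 0.2724, 0.2922]
ee_rot: [-0.169, 1.566, 0.168]
force: [0.4, -0.2, 0.4]
width: 1.002
```

Emit:
arm_command([
  [66,0,0,0,0,0,0],
  [66,0,0,0,0,0,0],
], newtons=20)

```text
clock: 4.82
position: [0.57, 0.2732, 0.2944]
ee_rot: [-0.168, 1.563, 0.169]
force: [-0.2, 1.0, -0.5]
width: 0.834
```

Run:
```python
from h import *
grasp()
s=arm.observe();g=np.array(s["position"]);print("rel",[g@yawdir(102.3)-.1445,g@yawdir(192.3)+.6117])
```

```text
t 4.825 tcp [0.57   0.2732 0.2944] grasp [0.5702 0.2733 0.1354] x [ 0.001   0.0006 -1.    ] z [0.977  0.2131 0.0011] F [-0.1816  0.9901 -0.513 ] w 0.8337616769973581 q [-0.1625  0.6187 -0.5641  1.6435  0.3802  0.9897 -0.6392]
rel [np.float64(0.0010113827981496903), np.float64(-0.0034152187017508773)]
```

Aligned. Now I'll squeeze and check the width and force.

Emit:
arm_command([
  [58,1,0,0,0,0,0],
  [50,0,0,0,0,0,0],
  [42,0,0,0,0,0,0],
  [42,0,0,0,0,0,0],
  [42,0,0,0,0,0,0],
], newtons=20)

```text
clock: 5.45
position: [0.5702, 0.2732, 0.293]
ee_rot: [-0.168, 1.563, 0.169]
force: [2.8, 2.7, 0.2]
width: 0.554
```

Emit:
arm_command([
  [42,0,0,0,0,0,0],
  [42,0,0,0,0,0,0],
])

```text
clock: 5.7
position: [0.5702, 0.2731, 0.293]
ee_rot: [-0.168, 1.563, 0.169]
force: [4.8, 2.2, 0.9]
width: 0.558
```

The width is 51 mm, so the tab is fully in. Now slide the jaw back.

Emit:
arm_command([
  [42,0,6,0,0,0,0],
  [42,0,8,0,0,0,0],
  [42,0,9,0,0,0,0],
  [42,0,9,0,0,0,0],
  [42,0,6,0,0,0,0],
])

```text
clock: 6.32
position: [0.5624, 0.3101, 0.293]
ee_rot: [-0.169, 1.563, 0.168]
force: [5.9, -1.0, 2.3]
width: 0.555
```

Emit:
arm_command([
  [42,0,2,0,0,0,0],
  [42,0,1,0,0,0,0],
  [42,0,0,0,0,0,0],
])

```text
clock: 6.7
position: [0.5619, 0.3126, 0.293]
ee_rot: [-0.169, 1.563, 0.167]
force: [6.5, -1.9, 1.7]
width: 0.555
```

Run:
```python
from h import *
grasp()
s=arm.observe();g=np.array(s["position"]);print("rel",[g@yawdir(102.3)-.1445,g@yawdir(192.3)+.6117])
print(s["force"]@yawdir(102.3),s["force"]@yawdir(192.3))
```

```text
t 6.7 tcp [0.5619 0.3126 0.293 ] grasp [0.5621 0.3124 0.134 ] x [ 0.0017 -0.0009 -1.    ] z [0.9772 0.2122 0.0015] F [ 6.5242 -1.9022  1.7352] w 0.5552766832037502 q [-0.2308  0.6352 -0.5594  1.6159  0.3852  1.0017 -0.6988]
rel [np.float64(0.04120188197045435), np.float64(-0.003854371961334313)]
-3.2483783791171925 -5.9691948837147555
```

Emit:
arm_command([
  [91.8,0,0,0,0,0,0],
  [91.8,0,0,0,0,0,0],
  [91.8,0,0,0,0,0,0],
  [91.8,-15,0,0,0,0,0],
  [91.8,-30,0,0,0,0,0],
])

```text
clock: 7.32
position: [0.5608, 0.3129, 0.338]
ee_rot: [-0.169, 1.566, 0.168]
force: [0.9, 0.1, -0.3]
width: 0.994
```

Emit:
arm_command([
  [91.8,-35,-20,0,0,0,0],
  [91.8,0,-40,0,0,0,0],
  [91.8,0,-40,0,0,0,0],
  [91.8,0,-40,0,0,0,0],
  [91.8,0,0,0,0,0,0],
])

```text
clock: 7.95
position: [0.5922, 0.1723, 0.3735]
ee_rot: [-0.166, 1.564, 0.162]
force: [-0.5, 0.1, -0.1]
width: 0.996
```

Run:
```python
from h import *
sx=yawdir(102.3);sy=yawdir(192.3)
grasp();s=arm.observe();im=get_image("wrist");save(im,"w2");W=cloud(im,s);np.savez("w2.npz",W=W,f=im["frame"])
def orange(W,f,z0,z1):
    hsv=cv2.cvtColor(f,cv2.COLOR_RGB2HSV);o=(hsv[...,0]<14)&(hsv[...,1]>150)&(W[...,2]>z0)&(W[...,2]<z1)&(abs(W[...,0]-.59)<.15)&(abs(W[...,1]-.17)<.13)
    P=W[o];print(len(P),"sx",np.percentile(P@sx,[1,99]),"sy",np.percentile(P@sy,[1,50,99]),"z",np.percentile(P[:,2],[1,50,99]))
    r=cv2.minAreaRect(P[:,:2].astype(np.float32));print(np.array(r[0]),r[1],r[2]); print("tool",s["position"]@sx,s["position"]@sy)
orange(W,im["frame"],.134,.148)
im=get_image("side");orange(cloud(im),im["frame"],.136,.146)
for t in ["stone","jaw_grip"]: print(t,[(np.array(d["point"]),round(d["p"],2)) for d in pinpoint("side",t)[:2]])
```

```text
t 7.95 tcp [0.5922 0.1723 0.3735] grasp [0.5924 0.172  0.2145] x [ 0.0013 -0.002  -1.    ] z [0.9783 0.2073 0.0008] F [-0.5255  0.0725 -0.0726] w 0.9959164104236561 q [ 0.0224  0.5175 -0.5859  1.5976  0.3114  1.1205 -0.4311]
14429 sx [-0.0462  0.1268] sy [-0.6425 -0.617  -0.5846] z [0.1395 0.1411 0.1427]
[0.5856 0.1927] (0.06064799800515175, 0.23175324499607086) 12.244766235351562
tool 0.04217323771988207 -0.6153040771282496
1186 sx [-0.0543  0.1224] sy [-0.6414 -0.6105 -0.583 ] z [0.1364 0.1421 0.1447]
[0.5863 0.1895] (0.06165193393826485, 0.23349228501319885) 12.05787467956543
tool 0.04217323771988207 -0.6153040771282496
stone [(array([0.5922, 0.1645, 0.1167]), 0.92), (array([0.5389, 0.5292, 0.0029]), 0.78)]
jaw_grip [(array([0.5593, 0.3101, 0.1226]), 0.56), (array([ 0.5614, -0.1738,  0.0808]), 0.49)]
```

View pics/w2.png

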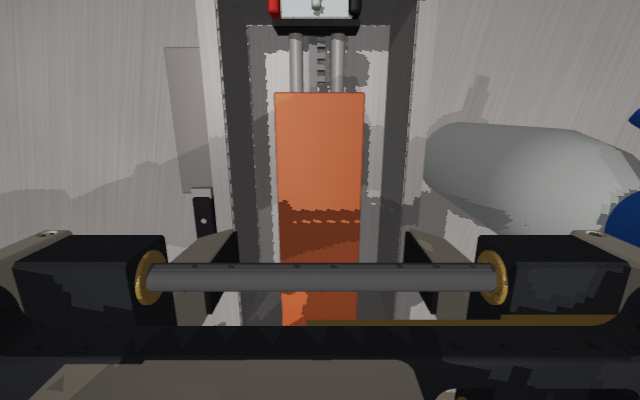

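The stone still lies on the rods at (320,180), and the jaw is back with a clear gap at (315,50). Now descend onto the stone.

Emit:
arm_command([
  [91.8,18,-6,-3,0,0,0],
  [91.8,22,0,0,0,0,0],
  [91.8,20,0,0,0,0,0],
  [91.8,12,0,0,0,0,0],
  [91.8,5,0,0,0,0,0],
])

```text
clock: 8.78
position: [0.589, 0.1706, 0.2954]
ee_rot: [-0.169, 1.565, 0.17]
force: [-0.2, -0.2, -0.3]
width: 1.0
```

Emit:
arm_command([
  [70,0,0,0,0,0,0],
  [64,0,0,0,0,0,0],
  [55,0,0,0,0,0,0],
  [50,0,0,0,0,0,0],
  [50,0,0,0,0,0,0],
], newtons=45)

```text
clock: 9.4
position: [0.5896, 0.1699, 0.2962]
ee_rot: [-0.168, 1.563, 0.169]
force: [1.8, 1.3, 1.7]
width: 0.648
```

```bash
python3 -c "
from h import *
grasp()"
```

```text
t 9.4 tcp [0.5896 0.1699 0.2962] grasp [0.5898 0.17   0.1372] x [ 0.0014  0.0005 -1.    ] z [0.9771 0.213  0.0014] F [1.7519 1.3227 1.7383] w 0.64816536881639 q [ 0.0083  0.5885 -0.5597  1.6909  0.3664  0.967  -0.4716]
```

Emit:
arm_command([
  [50,-4,0,0,0,0,0],
  [50,-10,0,0,0,0,0],
  [50,-20,0,0,0,0,0],
  [50,-30,0,0,0,0,0],
  [50,-40,0,0,0,0,0],
])

```text
clock: 10.02
position: [0.5886, 0.1692, 0.3999]
ee_rot: [-0.169, 1.567, 0.168]
force: [0.7, -0.8, -6.3]
width: 0.65
```

Emit:
arm_command([
  [50,-26,0,0,0,0,0],
  [50,0,0,0,0,0,0],
  [50,0,0,0,0,0,0],
])

```text
clock: 10.4
position: [0.5888, 0.1693, 0.4243]
ee_rot: [-0.169, 1.566, 0.168]
force: [-0.5, -0.3, -6.1]
width: 0.65
```

Run:
```python
from h import *
grasp();s=arm.observe()
im=get_image("side");save(im,"s2");W=cloud(im);f=im["frame"]
M=R.from_rotvec(s["ee_rot"]).as_matrix()
hsv=cv2.cvtColor(f,cv2.COLOR_RGB2HSV)
g=np.array(s["position"])+.159*M[:,0]
o=(hsv[...,0]<14)&(hsv[...,1]>150)&(np.linalg.norm(W-g,axis=-1)<.16)&(W[...,2]>g[2]-.04)
P=(W[o]-g)@M; print("n",len(P)); 
for i,n in enumerate("xyz"): print(n,np.percentile(P[:,i],[0.5,1,50,99,99.5]))
top=P[P[:,0]<.003]; A=np.c_[top[:,1:],np.ones(len(top))];print("top plane x=a y+b z+c",np.linalg.lstsq(A,top[:,0],rcond=None)[0],len(top))
print([(np.array(d["point"]),((np.array(d["point"])-g)@M),round(d["p"],2)) for d in pinpoint("side","stone")[:2]])
print("stone mass?",s["force"])
```

```text
t 10.4 tcp [0.5888 0.1693 0.4243] grasp [0.5884 0.1691 0.2653] x [-0.002  -0.0012 -1.    ] z [ 0.977   0.213  -0.0022] F [-0.5497 -0.2734 -6.1111] w 0.6499314990253126 q [ 0.0381  0.4723 -0.6025  1.5378  0.2781  1.2207 -0.3951]
n 1235
x [-0.152  -0.0903 -0.0044  0.0179  0.0185]
y [-0.0955 -0.0954 -0.0529  0.0272  0.0329]
z [-0.0334 -0.0319 -0.0066  0.0281  0.0289]
top plane x=a y+b z+c [-0.0658  0.05   -0.0094] 974
[(array([0.589 , 0.1697, 0.2466]), array([0.0187, 0.0004, 0.0007]), 0.65), (array([0.5363, 0.5304, 0.0038]), array([0.2612, 0.3643, 0.0266]), 0.59)]
stone mass? [-0.5497 -0.2734 -6.1111]
```

View pics/s2.png

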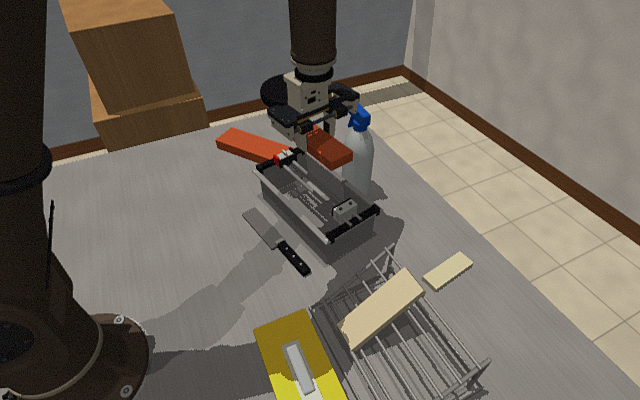

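The side view shows the stone held level above the stand at (330,150), with the jaw back. The cream stone on the rack is at (383,310). Now swing over to a hover above the rack.

```bash
cat >> h.py <<'E'
a=np.radians(35);Bx=np.r_[np.cos(a)*yawdir(.8)[:2],np.sin(a)];By=yawdir(90.8);Bz=np.cross(Bx,By);B0=np.array([.5665,-.2188,.084])
RB=np.stack([Bx,By,Bz],1);RT=rot(-Bz,-By)
def bedtcp(x,y,z): return B0+RB@np.array([x,y,z])-.159*RT[:,0]   # TCP for grasp point at bed coords
E
python3 -c "
from h import *
t=bedtcp(.008,-.075,.151);print(t)
p,M=plan(t,RT,20,50);print(p,M)"
```

```text
[ 0.3963 -0.2962  0.3425]
[[50, 4.0, -21.0, -14.0, 4.9, -1.5, 1.3], [50, 3.0, -22.0, -13.0, 4.9, -1.6, 1.2], [50, 3.0, -23.0, -11.0, 4.9, -1.5, 1.3], [50, 2.0, -24.0, -9.0, 4.9, -1.6, 1.3], [50, 1.0, -24.0, -7.0, 4.9, -1.5, 1.3]]
[[50, -0.0, -25.0, -4.0, 4.9, -1.6, 1.2], [50, -1.0, -25.0, -3.0, 4.9, -1.5, 1.3], [50, -1.0, -26.0, -0.0, 4.9, -1.6, 1.3], [50, -1.0, -25.0, 2.0, 4.9, -1.5, 1.3], [50, -2.0, -25.0, 4.0, 4.9, -1.6, 1.2]]
[[50, -3.0, -25.0, 6.0, 4.9, -1.5, 1.3], [50, -3.0, -24.0, 9.0, 4.9, -1.6, 1.3], [50, -3.0, -23.0, 10.0, 4.9, -1.5, 1.2], [50, -3.0, -22.0, 13.0, 4.9, -1.6, 1.3], [50, -3.0, -21.0, 14.0, 4.9, -1.5, 1.3]]
[[50, -4.0, -19.0, 16.0, 4.9, -1.6, 1.3], [50, -3.0, -18.0, 18.0, 4.9, -1.5, 1.2], [50, -3.0, -16.0, 20.0, 4.9, -1.6, 1.3], [50, -3.0, -14.0, 21.0, 4.8, -1.5, 1.3], [50, -3.0, -12.9, 21.9, 4.9, -1.6, 1.2]]
[ 0.3963 -0.2962  0.3426] [[ 0.5729  0.8195  0.0144]
 [ 0.0076  0.0123 -0.9999]
 [-0.8196  0.573   0.0008]]
```

Emit:
arm_command([
  [50,4,-21,-14,4.9,-1.5,1.3],
  [50,3,-22,-13,4.9,-1.6,1.2],
  [50,3,-23,-11,4.9,-1.5,1.3],
  [50,2,-24,-9,4.9,-1.6,1.3],
  [50,1,-24,-7,4.9,-1.5,1.3],
])

```text
clock: 11.12
position: [0.5399, 0.0525, 0.4032]
ee_rot: [0.263, 1.443, -0.071]
force: [-0.6, 0.0, -5.7]
width: 0.647
```

Emit:
arm_command([
  [50,0,-25,-4,4.9,-1.6,1.2],
  [50,-1,-25,-3,4.9,-1.5,1.3],
  [50,-1,-26,0,4.9,-1.6,1.3],
  [50,-1,-25,2,4.9,-1.5,1.3],
  [50,-2,-25,4,4.9,-1.6,1.2],
])

```text
clock: 11.75
position: [0.4923, -0.0633, 0.383]
ee_rot: [0.675, 1.265, -0.303]
force: [1.6, 0.7, -7.3]
width: 0.651
```

Emit:
arm_command([
  [50,-3,-25,6,4.9,-1.5,1.3],
  [50,-3,-24,9,4.9,-1.6,1.3],
  [50,-3,-23,10,4.9,-1.5,1.2],
  [50,-3,-22,13,4.9,-1.6,1.3],
  [50,-3,-21,14,4.9,-1.5,1.3],
])

```text
clock: 12.38
position: [0.4438, -0.1797, 0.3623]
ee_rot: [1.068, 1.037, -0.525]
force: [0.6, 0.8, -7.2]
width: 0.65
```

Emit:
arm_command([
  [50,-4,-19,16,4.9,-1.6,1.3],
  [50,-3,-18,18,4.9,-1.5,1.2],
  [50,-3,-16,20,4.9,-1.6,1.3],
  [50,-3,-14,21,4.8,-1.5,1.3],
  [50,-3,-13,22,4.9,-1.6,1.2],
])

```text
clock: 13.0
position: [0.3959, -0.2961, 0.342]
ee_rot: [1.435, 0.757, -0.738]
force: [0.8, -0.4, -5.5]
width: 0.649
```

```bash
python3 -c "
from h import *
grasp()
s=arm.observe();M=R.from_rotvec(s['ee_rot']).as_matrix();g=np.array(s['position'])+.159*M[:,0]
print('bed',RB.T@(g-B0),'roterr deg',np.degrees(R.from_matrix(M.T@RT).as_rotvec()))"
```

```text
t 13.0 tcp [ 0.3959 -0.2961  0.342 ] grasp [ 0.4872 -0.2947  0.2118] x [ 0.5742  0.009  -0.8187] z [ 0.012  -0.9999 -0.0025] F [ 0.8297 -0.3998 -5.514 ] w 0.6486430207677583 q [ 1.1075  0.265  -0.5064  2.1517 -0.7484  0.3484 -0.2536]
bed [ 0.0075 -0.0748  0.1508] roterr deg [-0.1735 -0.0559 -0.0489]
```

Emit:
arm_command([
  [50,15,0,0,0,0,0],
  [50,20,0,0,0,0,0],
  [50,20,0,0,0,0,0],
  [50,20,0,0,0,0,0],
  [50,10,0,0,0,0,0],
])

```text
clock: 13.62
position: [0.4455, -0.2946, 0.272]
ee_rot: [1.433, 0.76, -0.737]
force: [-0.0, 1.0, -5.4]
width: 0.648
```

Emit:
arm_command([
  [50,0,0,0,0,0,0],
  [50,0,0,0,0,0,0],
])

```text
clock: 13.88
position: [0.4454, -0.2951, 0.2739]
ee_rot: [1.432, 0.757, -0.736]
force: [0.8, -0.2, -6.6]
width: 0.646
```

```bash
cat > m.py <<'E'
from h import *
import sys
s=arm.observe();M=R.from_rotvec(s['ee_rot']).as_matrix();g=np.array(s['position'])+.159*M[:,0]
print('t',s['clock'],'F',np.array(s['force']),'q',np.array(s['joints']))
print('bed grasp',RB.T@(g-B0),'roterr deg',np.degrees(R.from_matrix(M.T@RT).as_rotvec()))
for c in ["side","wrist","top"]:
    im=get_image(c);save(im,c+sys.argv[1]);W=(cloud(im,s)-B0)@RB;f=im["frame"];hsv=cv2.cvtColor(f,cv2.COLOR_RGB2HSV)
    np.savez(c+sys.argv[1]+".npz",W=W,f=f)
    X,Y,Z=np.moveaxis(W,-1,0)
    near=(abs(X)<.13)&(abs(Y)<.16)
    for n,m in [("orange",(hsv[...,0]<14)&(hsv[...,1]>150)&near&(Z>.0)&(Z<.16)),("cream",(hsv[...,0]>12)&(hsv[...,0]<35)&(hsv[...,1]>40)&(hsv[...,1]<150)&near&(Z>.005)&(Z<.04)),("steel",(hsv[...,1]<50)&near&(Z>-.015)&(Z<.012))]:
        P=W[m]
        if len(P)<30: print(c,n,len(P));continue
        print(c,n,len(P),*[np.percentile(P[:,i],[1,50,99]) for i in range(3)])
        if n!="steel":
            h=np.median(P[:,2]);t=P[P[:,2]>np.percentile(P[:,2],50)-.004];t=t[t[:,2]<np.percentile(P[:,2],50)+.006]
            A=np.c_[t[:,:2],np.ones(len(t))];k=np.linalg.lstsq(A,t[:,2],rcond=None)[0]
            r=cv2.minAreaRect((t[:,:2]*1000).astype(np.float32));print("   top: z=%.3f x %+.3f y %+.4f n=%d"%(*k,len(t)),"rect mm",r,"x",np.percentile(t[:,0],[.5,99.5]),"y",np.percentile(t[:,1],[.5,99.5]))
        else:
            hh=np.histogram(P[:,0],bins=np.arange(-.12,.12,.004));print("   ",[(round(hh[1][i]+.002,3),int(v)) for i,v in enumerate(hh[0]) if v>.02*len(P)])
E
python3 m.py 3
```

```text
t 13.875 F [ 0.7768 -0.2113 -6.6024] q [ 1.0461  0.4472 -0.5613  2.1393 -0.8007  0.1422 -0.1958]
bed grasp [ 0.0092 -0.0746  0.0666] roterr deg [ 0.0037 -0.0122 -0.1132]
side orange 2482 [-0.0812  0.0501  0.0954] [-0.106  -0.0828 -0.0475] [0.0544 0.0715 0.148 ]
   top: z=0.000 x +0.002 y +0.0716 n=2300 rect mm ((6.001441955566406, -75.2899169921875), (60.296783447265625, 179.53746032714844), 89.6144027709961) x [-0.0824  0.0953] y [-0.1054 -0.0471]
side cream 1183 [0.0203 0.0576 0.0895] [0.0101 0.036  0.0692] [0.007  0.0214 0.024 ]
   top: z=-0.002 x +0.009 y +0.0213 n=1086 rect mm ((48.08283996582031, 40.12385559082031), (83.33340454101562, 60.16756820678711), 0.43345367908477783) x [0.0124 0.0895] y [0.0103 0.0696]
side steel 1278 [-0.1293  0.0408  0.0981] [-0.1393 -0.0158  0.1395] [-0.0137 -0.0013  0.0091]
    [(np.float64(-0.038), 39), (np.float64(0.002), 36), (np.float64(0.038), 123), (np.float64(0.042), 136), (np.float64(0.078), 133), (np.float64(0.082), 129), (np.float64(0.09), 34), (np.float64(0.094), 27)]
wrist orange 27791 [-0.0194  0.0522  0.0939] [-0.1036 -0.0747 -0.0458]
[... 1242 characters left out ...]
77246094), 0.022948600351810455) x [-0.0717  0.0989] y [-0.1043 -0.0462]
top cream 1039 [-0.0867  0.0084  0.0925] [0.01   0.0404 0.0694] [0.0076 0.0192 0.0265]
   top: z=-0.002 x +0.002 y +0.0196 n=878 rect mm ((2.7260589599609375, 39.67032241821289), (61.185768127441406, 183.42005920410156), 89.78828430175781) x [-0.0872  0.0924] y [0.0095 0.0696]
top steel 953 [-0.1295 -0.0372  0.0968] [-0.1398  0.0745  0.15  ] [-0.0147 -0.0033  0.0111]
    [(np.float64(-0.118), 35), (np.float64(-0.09), 29), (np.float64(-0.078), 32), (np.float64(-0.038), 33), (np.float64(0.002), 45), (np.float64(0.006), 28), (np.float64(0.042), 51), (np.float64(0.046), 37), (np.float64(0.082), 75), (np.float64(0.086), 49)]
```

View pics/side3.png

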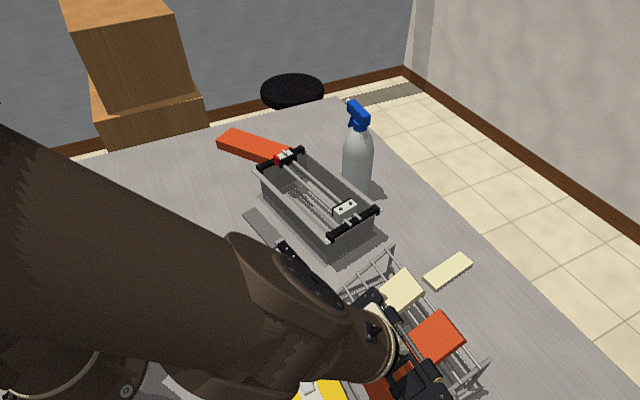

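View pics/wrist3.png

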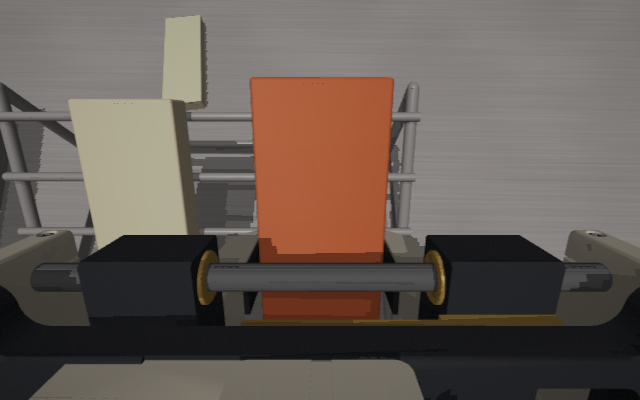

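Side view: the stone hovers over the rack at (437,335), to the -y side of the cream stone at (400,290). The wrist view shows it parallel, with a clear gap at (225,190). The bed frame checks out (wires at 0/40/80, cream y=+40). Joint 6 is close to its 0.12 limit, so I'll go down in small steps and watch it.

Emit:
arm_command([
  [50,4,0,0,0,0,0],
  [50,4,0,0,0,0,0],
])

```text
clock: 14.28
position: [0.4504, -0.2951, 0.2671]
ee_rot: [1.432, 0.756, -0.736]
force: [0.5, -0.0, -6.6]
width: 0.648
```

```bash
cat > st.py <<'E'
from h import *
s=arm.observe();M=R.from_rotvec(s['ee_rot']).as_matrix();g=np.array(s['position'])+.159*M[:,0]
print('t',s['clock'],'F',np.array(s['force']),'q',np.array(s['joints']),'w',s['width']*91.8)
print('bed grasp',RB.T@(g-B0),'roterr deg',np.degrees(R.from_matrix(M.T@RT).as_rotvec()))
E
python3 st.py
```

```text
t 14.275 F [ 0.4947 -0.0168 -6.6063] q [ 1.0323  0.4636 -0.5552  2.1367 -0.8456  0.1268 -0.1509] w 59.5123664396645
bed grasp [ 0.0094 -0.0746  0.0582] roterr deg [ 0.0099 -0.0028 -0.1306]
```

Emit:
arm_command([
  [50,2,0,0,0,0,0],
  [50,2,0,0,0,0,0],
])

```text
clock: 14.52
position: [0.4528, -0.2949, 0.2636]
ee_rot: [1.432, 0.757, -0.736]
force: [-0.7, 0.1, -6.2]
width: 0.654
```

```bash
python3 st.py
```

```text
t 14.525 F [-0.6992  0.0925 -6.1742] q [ 1.0187  0.4696 -0.543   2.136  -0.8984  0.1234 -0.0993] w 60.04565586309675
bed grasp [ 0.0093 -0.0744  0.054 ] roterr deg [ 0.0085 -0.0359 -0.1141]
```

The IK is starting to swing the elbow: q5 moves while q6 levels off at 0.123. Continue in small steps.

Emit:
arm_command([
  [50,2,0,0,0,0,0],
  [50,2,0,0,0,0,0],
  [50,2,0,0,0,0,0],
])

```text
clock: 14.9
position: [0.4562, -0.2949, 0.2588]
ee_rot: [1.432, 0.757, -0.736]
force: [1.3, -0.3, -6.4]
width: 0.648
```

```bash
python3 st.py
```

```text
t 14.9 F [ 1.3096 -0.3258 -6.4171] q [ 0.9945  0.4769 -0.5188  2.1351 -1.0005  0.1211 -0.    ] w 59.50482457708196
bed grasp [ 0.0094 -0.0745  0.0481] roterr deg [ 0.0078 -0.0219 -0.1196]
```

q5 is now running towards its -1.32 limit. I'll fit the kinematics from the logged poses to see which arm postures reach the target.

```bash
cat > kin.py <<'E'
from h import *
import itertools
from scipy.optimize import least_squares
D=[([1.0614,.4352,.025,1.5741,-.0116,1.134,-.0751],[.2472,-.5738,.404],[-.0007,.0014,-1],[.3956,-.9184,-.0016]),
([-.1447,.532,-.5965,1.5889,.3223,1.1216,-.6044],[.5583,.273,.3694],[-.0005,-.0009,-1],[.9772,.2125,-.0007]),
([-.1625,.6187,-.5641,1.6435,.3802,.9897,-.6392],[.57,.2732,.2944],[.001,.0006,-1],[.977,.2131,.0011]),
([-.2308,.6352,-.5594,1.6159,.3852,1.0017,-.6988],[.5619,.3126,.293],[.0017,-.0009,-1],[.9772,.2122,.0015]),
([.0224,.5175,-.5859,1.5976,.3114,1.1205,-.4311],[.5922,.1723,.3735],[.0013,-.002,-1],[.9783,.2073,.0008]),
([.0083,.5885,-.5597,1.6909,.3664,.967,-.4716],[.5896,.1699,.2962],[.0014,.0005,-1],[.9771,.213,.0014]),
([.0381,.4723,-.6025,1.5378,.2781,1.2207,-.3951],[.5888,.1693,.4243],[-.002,-.0012,-1],[.977,.213,-.0022]),
([1.1075,.265,-.5064,2.1517,-.7484,.3484,-.2536],[.3959,-.2961,.342],[.5742,.009,-.8187],[.012,-.9999,-.0025])]
for q,p in [([1.0461,.4472,-.5613,2.1393,-.8007,.1422,-.1958],[.4454,-.2951,.2739]),([1.0323,.4636,-.5552,2.1367,-.8456,.1268,-.1509],[.4504,-.2951,.2671]),([1.0187,.4696,-.543,2.136,-.8984,.1234,-.0993],[.4528,-.2949,.2636]),([.9945,.4769,-.5188,2.1351,-1.0005,.1211,0],[.4562,-.2949,.2588])]:
    D.append((q,p,RT[:,0],RT[:,2]))
AX="zyzyzyz"
def chain(q,s):
    Rs=[np.eye(3)]
    for a,v,sg in zip(AX,q,s): Rs.append(Rs[-1]@R.from_euler(a,v*sg).as_matrix())
    return Rs
Q=[np.array(d[0]) for d in D];T=[rot(d[2],d[3]) for d in D]
best=None
for s in itertools.product([1,-1],repeat=7):
    E=[chain(q,s)[-1].T@t for q,t in zip(Q,T)]
    m=R.from_matrix(np.array(E)).mean();e=max(np.linalg.norm((R.from_matrix(x)*m.inv()).as_rotvec()) for x in E)
    if best is None or e<best[0]: best=(e,s,m.as_matrix())
e,S,TOOL=best
A=np.vstack([np.hstack(chain(q,S)) for q in Q]);b=np.concatenate([d[1] for d in D])
x,res,rk,sv=np.linalg.lstsq(A,b,rcond=1e-3)
def fk(q):
    Rs=chain(q,S);return np.hstack(Rs)@x,Rs[-1]@TOOL
LO=np.array([-2.62,-.44,-1.27,.08,-1.32,.12,-2.74]);HI=np.array([2.62,2.09,1.32,2.57,4.46,2,2.74])
def ik(p,Rt,q0,w=1e-3,lo=LO+.01,hi=HI-.01):
    f=lambda q:np.r_[(fk(q)[0]-p)*10,R.from_matrix(fk(q)[1].T@Rt).as_rotvec(),w*(q-q0)]
    r=least_squares(f,np.clip(q0,lo+1e-3,hi-1e-3),bounds=(lo,hi));return r.x,np.linalg.norm(r.fun[:6])
if __name__=="__main__":
    print("rot err",e,S);print(TOOL);print("pos err",np.abs(A@x-b).reshape(-1,3).max(1));print(x.reshape(-1,3),sv.round(3))
    rng=np.random.default_rng(0)
    t=bedtcp(.0075,-.075,.021)
    sols=[ik(t,RT,rng.uniform(LO,HI)) for _ in range(60)]
    for q,r in sorted([(q,r) for q,r in sols if r<2e-2],key=lambda v:v[0][2]): print(q,round(r,4))
E
python3 kin.py
```

```text
rot err 0.0015745740956791877 (-1, 1, -1, 1, -1, 1, -1)
[[-0.0001 -0.     -1.    ]
 [-0.0007  1.     -0.    ]
 [ 1.      0.0007 -0.0001]]
pos err [0.     0.0001 0.0001 0.0001 0.0001 0.     0.     0.     0.     0.
 0.0001 0.    ]
[[ 0.0001  0.      0.1358]
 [-0.     -0.0182  0.1358]
 [-0.0001 -0.0182  0.2787]
 [-0.0003 -0.0083  0.2787]
 [-0.0006 -0.0083  0.2139]
 [ 0.0003 -0.0001  0.2139]
 [-0.0003 -0.0001  0.096 ]
 [ 0.0002 -0.0001  0.096 ]] [9.617 9.231 9.177 3.32  3.131 1.73  1.013 0.936 0.359 0.272 0.262 0.214
 0.152 0.129 0.1   0.048 0.033 0.    0.    0.    0.    0.    0.    0.   ]
[ 1.4205  0.8758 -1.26    2.0929  1.5094  0.4929 -2.3231] 0.0
[ 1.4205  0.8758 -1.26    2.0929  1.5094  0.4929 -2.3231] 0.0
[ 1.3272  0.7398 -1.0602  2.0988  1.4315  0.2998 -2.3079] 0.0
[ 1.3242  0.7366 -1.0547  2.099   1.4289  0.295  -2.3069] 0.0
[ 1.1953  0.6319 -0.8401  2.1079  1.2653  0.13   -2.1974] 0.0
[ 1.1953  0.6319 -0.8401  2.1079  1.2653  0.13   -2.1974] 0.0
[ 1.1953  0.6319 -0.8401  2.1079  1.2652  0.13   -2.1973] 0.0
[ 1.1953  0.6319 -0.84    2.1079  1.2651  0.13   -2.1972] 0.0
[ 1.1953  0
[... 260 characters left out ...]
56 -0.4232  2.1241 -1.31    0.13    0.3005] 0.0125
[ 0.8999  0.5156 -0.4232  2.1241 -1.31    0.13    0.3005] 0.0125
[ 0.8999  0.5156 -0.4232  2.1241 -1.31    0.13    0.3005] 0.0125
[ 0.8999  0.5156 -0.4232  2.1241 -1.31    0.13    0.3005] 0.0125
[ 0.8998  0.5156 -0.4232  2.1241 -1.31    0.13    0.3005] 0.0125
[ 0.8998  0.5156 -0.4232  2.1241 -1.31    0.13    0.3005] 0.0125
[ 0.8998  0.5156 -0.4232  2.1241 -1.31    0.13    0.3005] 0.0125
[ 0.8998  0.5156 -0.4232  2.1241 -1.31    0.13    0.3005] 0.0125
[ 0.8998  0.5156 -0.4232  2.1241 -1.31    0.13    0.3005] 0.0125
[ 0.8998  0.5156 -0.4232  2.1241 -1.31    0.13    0.3005] 0.0125
[ 0.8998  0.5156 -0.4232  2.1241 -1.31    0.13    0.3005] 0.0125
```

Run:
```python
from kin import *
lo=LO.copy();hi=HI-.01;lo+=.01;lo[5]=.1205;lo[4]=-1.30
q0=np.array([.9945,.4769,-.5188,2.1351,-1.0005,.1211,0])
for y in [-.045,-.06,-.075,-.09,-.105]:
  for yaw in [-6,-3,0,3,6]:
    o=[]
    for tilt in [0,1,2]:
        Rt=R.from_rotvec(np.radians(yaw)*Bz).as_matrix()@R.from_rotvec(np.radians(tilt)*By).as_matrix()@RT
        p=B0+RB@np.array([.0075,y,.0215])-.159*Rt[:,0]
        q,r=ik(p,Rt,q0,1e-4,lo,hi);o.append((round(r*100,2),round(q[4],2)))
    print(y,yaw,o)
```

```text
-0.045 -6 [(np.float64(3.98), np.float64(-1.3)), (np.float64(2.14), np.float64(-1.3)), (np.float64(0.29), np.float64(-1.3))]
-0.045 -3 [(np.float64(3.97), np.float64(-1.3)), (np.float64(2.19), np.float64(-1.3)), (np.float64(0.4), np.float64(-1.3))]
-0.045 0 [(np.float64(3.97), np.float64(-1.3)), (np.float64(2.25), np.float64(-1.3)), (np.float64(0.53), np.float64(-1.3))]
-0.045 3 [(np.float64(3.97), np.float64(-1.3)), (np.float64(2.32), np.float64(-1.3)), (np.float64(0.66), np.float64(-1.3))]
-0.045 6 [(np.float64(3.96), np.float64(-1.3)), (np.float64(2.39), np.float64(-1.3)), (np.float64(0.8), np.float64(-1.3))]
-0.06 -6 [(np.float64(2.52), np.float64(-1.3)), (np.float64(0.71), np.float64(-1.3)), (np.float64(0.0), np.float64(-1.15))]
-0.06 -3 [(np.float64(2.51), np.float64(-1.3)), (np.float64(0.77), np.float64(-1.3)), (np.float64(0.0), np.float64(-1.16))]
-0.06 0 [(np.float64(2.51), np.float64(-1.3)), (np.float64(0.83), np.float64(-1.3)), (np.float64(0.0), np.float64(-1.18))]
-0.06 3 [(np.float64(2.51), np.float64(-1.3)), (np.float64(0.9), np.float64(-1.3)), (np.float64(0.0), np.floa
[... 1286 characters left out ...]
3)), (np.float64(0.0), np.float64(-1.02)), (np.float64(0.0), np.float64(-0.92))]
-0.105 -6 [(np.float64(0.0), np.float64(-1.03)), (np.float64(0.0), np.float64(-1.0)), (np.float64(0.0), np.float64(-0.97))]
-0.105 -3 [(np.float64(0.0), np.float64(-1.01)), (np.float64(0.0), np.float64(-0.98)), (np.float64(0.0), np.float64(-0.95))]
-0.105 0 [(np.float64(0.0), np.float64(-1.01)), (np.float64(0.0), np.float64(-0.96)), (np.float64(0.0), np.float64(-0.94))]
-0.105 3 [(np.float64(0.0), np.float64(-1.01)), (np.float64(0.0), np.float64(-0.94)), (np.float64(0.0), np.float64(-0.92))]
-0.105 6 [(np.float64(0.0), np.float64(-1.01)), (np.float64(0.0), np.float64(-0.92)), (np.float64(0.0), np.float64(-0.9))]
```

The model fits to 0.1 mm. Lying at bed y ≈ -0.096 instead of -0.075 is reachable within limits and still valid (112 mm allowed), so I'll shift sideways and then lower.

Emit:
arm_command([
  [50,0,-1,5,0,0,0],
  [50,0,0,8,0,0,0],
  [50,0,0,8,0,0,0],
  [50,4,0,0,0,0,0],
  [50,4,0,0,0,0,0],
])

```text
clock: 15.52
position: [0.4603, -0.3157, 0.2516]
ee_rot: [1.432, 0.757, -0.736]
force: [0.1, 0.1, -6.8]
width: 0.652
```

```bash
python3 st.py
```

```text
t 15.525 F [ 0.1038  0.0889 -6.7881] q [ 0.9975  0.5047 -0.4882  2.1027 -0.9991  0.1436  0.0286] w 59.85715053447785
bed grasp [ 0.0084 -0.0953  0.0399] roterr deg [ 0.0084 -0.0418 -0.1182]
```

Emit:
arm_command([
  [50,4,0,0,0,0,0],
  [50,4,0,0,0,0,0],
  [50,3,0,0,0,0,0],
  [50,2,0,0,0,0,0],
  [50,0,0,0,0,0,0],
])

```text
clock: 16.15
position: [0.4677, -0.3156, 0.2411]
ee_rot: [1.432, 0.757, -0.736]
force: [-0.1, -0.6, -6.8]
width: 0.65
```

```bash
python3 st.py; python3 m.py 4 | grep -A1 -E "orange|cream"
```

```text
t 16.15 F [-0.0854 -0.5505 -6.8208] q [ 0.9791  0.5288 -0.4799  2.0971 -1.0973  0.1264  0.1266] w 59.62920219450144
bed grasp [ 0.0084 -0.0953  0.0271] roterr deg [ 0.0064 -0.036  -0.1129]
side orange 1970 [-0.0477  0.0572  0.0945] [-0.1267 -0.1033 -0.0679] [0.016 0.032 0.109]
   top: z=-0.002 x +0.002 y +0.0323 n=1825 rect mm ((16.859947204589844, -96.74932861328125), (59.61783981323242, 155.89813232421875), 89.87720489501953) x [-0.0524  0.0945] y [-0.1261 -0.0675]
side cream 1566 [-0.0297  0.0465  0.0895] [0.0102 0.0444 0.0695] [0.0075 0.0214 0.0241]
   top: z=-0.002 x +0.003 y +0.0214 n=1472 rect mm ((28.85854721069336, 40.36668395996094), (60.341922760009766, 122.50663757324219), 89.16958618164062) x [-0.0303  0.0895] y [0.0105 0.0699]
--
wrist orange 27773 [-0.0203  0.0513  0.093 ] [-0.1243 -0.0954 -0.0666] [0.03   0.0314 0.0328]
   top: z=0.001 x +0.001 y +0.0314 n=27771 rect mm ((35.679630279541016, -95.19617462158203), (60.29586410522461, 116.14252471923828), 89.95634460449219) x [-0.0209  0.0934] y [-0.1247 -0.0662]
wrist cream 17453 [0.0133 0.053  0.088 ] [0.0109 0.0286 0.0642] [0.0061 0.0206 0.0222]
   top: z=0.000 x +0.011 y +0.0203 n=15237 rect mm ((47.3166389465332, -29.44446563720703), (82.79194641113281, 198.1002197265625), 0.15157043933868408) x [0.0106 0.0884] y [0.011 0.066]
--
top orange 486 [-0.0749  0.0586  0.0986] [-0.1245 -0.0948 -0.0666] [0.018  0.0298 0.038 ]
   top: z=0.008 x +0.005 y +0.0305 n=413 rect mm ((10.32904052734375, -95.89605712890625), (180.4085235595703, 59.07392501831055), 0.19486235082149506) x [-0.0757  0.0984] y [-0.125  -0.0667]
top cream 1063 [-0.0873  0.0091  0.0923] [-0.1007  0.0397  0.0695] [0.0083 0.0191 0.0284]
   top: z=-0.000 x +0.003 y +0.0195 n=872 rect mm ((0.9795074462890625, -32.663429260253906), (206.46994018554688, 183.48745727539062), 88.71978759765625) x [-0.0879  0.0918] y [0.0093 0.0696]
```

The stone is 6 mm above the wires, 5 mm up-slope of the cream stone's position, 136 mm from it centre to centre, and parallel. Lower to contact.

Emit:
arm_command([
  [50,2,0,0,0,0,0],
  [50,2,0,0,0,0,0],
  [50,1,0,0,0,0,0],
  [50,0,0,0,0,0,0],
])

```text
clock: 16.8
position: [0.4706, -0.3156, 0.237]
ee_rot: [1.432, 0.757, -0.736]
force: [0.6, -0.6, -6.5]
width: 0.645
```

```bash
python3 st.py
```

```text
t 16.8 F [ 0.6011 -0.6034 -6.5345] q [ 0.9663  0.5366 -0.4687  2.0953 -1.1611  0.124   0.1891] w 59.2431876069023
bed grasp [ 0.0084 -0.0954  0.0221] roterr deg [ 0.0066 -0.0339 -0.1112]
```

Not touching yet. Next I'll move down-slope towards the toe rail while lowering the last millimetre.

Emit:
arm_command([
  [50,0.5,-1,0,0,0,0],
  [50,0.5,-1,0,0,0,0],
  [50,0.5,-1,0,0,0,0],
  [50,0,0,0,0,0,0],
])

```text
clock: 17.3
position: [0.4697, -0.3156, 0.2359]
ee_rot: [1.432, 0.754, -0.733]
force: [-6.7, 3.0, 13.4]
width: 0.655
```

```bash
python3 st.py
```

```text
t 17.3 F [-6.7334  2.9636 13.3685] q [ 0.9664  0.5377 -0.4668  2.0989 -1.2251  0.1238  0.2558] w 60.148415789487146
bed grasp [ 0.0076 -0.0955  0.0217] roterr deg [ 0.0706  0.0025 -0.302 ]
```

Emit:
arm_command([
  [50,-0.7,0,0,0,0,0],
  [50,0,0,0,0,0,0],
])

```text
clock: 17.55
position: [0.4686, -0.3158, 0.2351]
ee_rot: [1.432, 0.756, -0.736]
force: [-5.8, 0.9, 6.5]
width: 0.656
```

```bash
python3 st.py; python3 m.py 5 | grep -A1 -E "side orange|side cream|wrist orange|wrist cream"
```

```text
t 17.55 F [-5.8092  0.9063  6.5086] q [ 0.9651  0.5375 -0.4632  2.1004 -1.2231  0.1249  0.2538] w 60.182902725758865
bed grasp [ 0.0058 -0.0957  0.0217] roterr deg [ 0.0215  0.0071 -0.1539]
side orange 1937 [-0.033   0.0549  0.092 ] [-0.1274 -0.1035 -0.0683] [0.01   0.0266 0.1034]
   top: z=-0.002 x -0.001 y +0.0265 n=1803 rect mm ((18.005638122558594, -96.75190734863281), (59.858150482177734, 148.90699768066406), 89.86998748779297) x [-0.0494  0.0921] y [-0.1265 -0.0676]
side cream 1622 [-0.0287  0.0448  0.0895] [0.0102 0.0434 0.0694] [0.0078 0.0214 0.0245]
   top: z=-0.003 x +0.002 y +0.0215 n=1530 rect mm ((28.949016571044922, 40.51740264892578), (59.829078674316406, 121.5609130859375), 89.56842803955078) x [-0.0296  0.0893] y [0.0104 0.0697]
--
wrist orange 27765 [-0.0229  0.0487  0.0905] [-0.1247 -0.0957 -0.0669] [0.0246 0.026  0.0274]
   top: z=-0.001 x -0.001 y +0.0260 n=27763 rect mm ((33.01689910888672, -95.92442321777344), (60.37614059448242, 116.60111999511719), 89.50049591064453) x [-0.0235  0.0909] y [-0.125  -0.0666]
wrist cream 17027 [0.0132 0.0524 0.0877] [0.0107 0.025  0.0577] [0.0058 0.0206 0.0223]
   top: z=0.000 x +0.015 y +0.0202 n=14454 rect mm ((36.393043518066406, -12.285736083984375), (136.16070556640625, 86.73348999023438), 73.85284423828125) x [0.0106 0.088 ] y [0.0108 0.0595]
```

Emit:
arm_command([
  [50,-0.2,-1,0,0,0,0],
  [50,0,-1,0,0,0,0],
  [50,0,-0.5,0,0,0,0],
  [50,0,0,0,0,0,0],
])

```text
clock: 18.2
position: [0.4666, -0.316, 0.2338]
ee_rot: [1.432, 0.756, -0.736]
force: [-1.3, 0.4, 5.2]
width: 0.649
```

```bash
python3 st.py
```

```text
t 18.2 F [-1.2584  0.3708  5.1943] q [ 0.9697  0.539  -0.4656  2.1043 -1.2529  0.1235  0.2869] w 59.61248497242993
bed grasp [ 0.0035 -0.0958  0.0218] roterr deg [ 0.0145  0.008  -0.1657]
```

Emit:
arm_command([
  [58,0,0,0,0,0,0],
  [58,0,0,0,0,0,0],
], newtons=4)

```text
clock: 18.45
position: [0.4666, -0.316, 0.2337]
ee_rot: [1.432, 0.756, -0.736]
force: [-0.3, -0.3, 5.2]
width: 0.657
```

Emit:
arm_command([
  [62,0,0,0,0,0,0],
  [66,0,0,0,0,0,0],
  [72,0,0,0,0,0,0],
  [78,0,0,0,0,0,0],
  [78,0,0,0,0,0,0],
])

```text
clock: 19.08
position: [0.4664, -0.3157, 0.2334]
ee_rot: [1.432, 0.757, -0.736]
force: [0.6, 0.5, -0.1]
width: 0.847
```

```bash
python3 st.py; python3 m.py 6 | grep -A1 -E "side orange|side cream|wrist orange|wrist cream"
```

```text
t 19.075 F [ 0.5578  0.4646 -0.0511] q [ 0.9695  0.5393 -0.4654  2.1049 -1.2522  0.1236  0.2863] w 77.71625397895995
bed grasp [ 0.0029 -0.0954  0.0216] roterr deg [ 0.0038 -0.0294 -0.1135]
side orange 2103 [-0.0345  0.0485  0.089 ] [-0.1268 -0.1055 -0.0686] [0.0103 0.0266 0.1044]
   top: z=-0.003 x +0.003 y +0.0270 n=1968 rect mm ((17.04650115966797, -96.95036315917969), (59.5095329284668, 144.84664916992188), 89.68329620361328) x [-0.0364  0.0891] y [-0.1266 -0.068 ]
side cream 1682 [-0.0327  0.0431  0.0895] [0.01   0.043  0.0693] [0.008  0.0215 0.0243]
   top: z=-0.002 x -0.002 y +0.0217 n=1585 rect mm ((20.56253433227539, -19.07592010498047), (191.27731323242188, 129.11000061035156), 83.16215515136719) x [-0.0337  0.0895] y [0.0104 0.07  ]
--
wrist orange 27871 [-0.026   0.0458  0.0876] [-0.1247 -0.0959 -0.067 ] [0.0246 0.026  0.0274]
   top: z=-0.001 x -0.001 y +0.0259 n=27868 rect mm ((28.677108764648438, -95.85216522216797), (59.7660026550293, 119.70130157470703), 89.76596069335938) x [-0.0268  0.088 ] y [-0.1251 -0.0667]
wrist cream 17285 [0.0148 0.0523 0.088 ] [0.0107 0.0256 0.0579] [0.0058 0.0206 0.0222]
   top: z=0.001 x +0.015 y +0.0202 n=14658 rect mm ((50.24346160888672, 5.145511627197266), (78.43523406982422, 117.75074768066406), 0.9609755277633667) x [0.0137 0.0883] y [0.0107 0.0597]
```

Released: the stone's ends line up with the cream stone's, so it is against the toe rail, and it is flat. Retreat straight out.

Emit:
arm_command([
  [80,-5,0,0,0,0,0],
  [80,-10,0,0,0,0,0],
  [80,-20,0,0,0,0,0],
  [85,-25,0,0,0,0,0],
  [85,-30,0,0,0,0,0],
])

```text
clock: 19.85
position: [0.4138, -0.3162, 0.3082]
ee_rot: [1.432, 0.757, -0.736]
force: [-0.0, -1.0, -0.5]
width: 0.923
```

Emit:
arm_command([
  [85,-30,0,0,0,0,0],
  [85,-20,0,0,0,0,0],
  [85,0,0,0,0,0,0],
  [85,0,0,0,0,0,0],
])

```text
clock: 20.35
position: [0.386, -0.3166, 0.3478]
ee_rot: [1.432, 0.757, -0.736]
force: [-0.0, 0.3, -0.5]
width: 0.924
```

```bash
python3 st.py; python3 m.py 7 | grep -A1 -E "orange|cream"; python3 -c "
from h import *
get_image('side')
for t in ['jaw_grip','knife','glove_box','spray_bottle']:
    print(t,[(np.array(d['point']),round(d['p'],2)) for c in ['top','side'] for d in pinpoint(c,t)[:1]])"
```

```text
t 20.35 F [-0.0267  0.3383 -0.4884] q [ 0.8427  0.2299 -0.1311  2.1512 -0.9395  0.4611 -0.0384] w 84.8404515465132
bed grasp [ 0.0027 -0.0951  0.1614] roterr deg [ 0.0195 -0.0458 -0.1202]
side orange 3036 [-0.086   0.03    0.0888] [-0.1267 -0.0947 -0.0681] [0.0107 0.0266 0.0293]
   top: z=-0.001 x +0.002 y +0.0269 n=2907 rect mm ((-0.5127792358398438, -96.67497253417969), (59.7883415222168, 180.1715087890625), 89.64924621582031) x [-0.0881  0.089 ] y [-0.1265 -0.0677]
side cream 1790 [-0.017   0.0398  0.0894] [0.0102 0.0354 0.0691] [0.0071 0.0214 0.0241]
   top: z=-0.002 x +0.002 y +0.0214 n=1642 rect mm ((34.819156646728516, 39.98085021972656), (60.7982063293457, 109.76331329345703), 89.7369384765625) x [-0.0176  0.0893] y [0.0102 0.0697]
--
wrist orange 10789 [-0.0649  0.0193  0.0872] [-0.1249 -0.0961 -0.0672] [0.0248 0.0264 0.028 ]
   top: z=-0.000 x -0.001 y +0.0263 n=10787 rect mm ((10.618644714355469, -95.92935943603516), (59.551856994628906, 155.0202178955078), 89.88961029052734) x [-0.0658  0.088 ] y [-0.1252 -0.067 ]
wrist cream 8118 [-0.0557  0.0128  0.0867] [0.0111 0.0438 
[... 423 characters left out ...]
969, 161.49398803710938), 89.87730407714844) x [-0.0617  0.0924] y [-0.1251 -0.0672]
top cream 1050 [-0.088   0.0062  0.0929] [0.0092 0.0403 0.0695] [0.0077 0.0193 0.0264]
   top: z=0.000 x +0.005 y +0.0196 n=875 rect mm ((3.0380401611328125, -28.413230895996094), (183.79620361328125, 197.937255859375), 0.5295880436897278) x [-0.0888  0.0933] y [0.009  0.0696]
jaw_grip [(array([0.5582, 0.3112, 0.1273]), 0.72), (array([0.7382, 0.224 , 0.0004]), 0.21)]
knife [(array([ 0.4599,  0.1474, -0.0003]), 0.84), (array([0.4577, 0.1488, 0.0034]), 0.85)]
glove_box [(array([ 0.3738, -0.2092,  0.0031]), 0.76)]
spray_bottle [(array([ 0.7321,  0.2233, -0.002 ]), 0.57), (array([0.7356, 0.223 , 0.0017]), 0.84)]
```

View pics/side7.png

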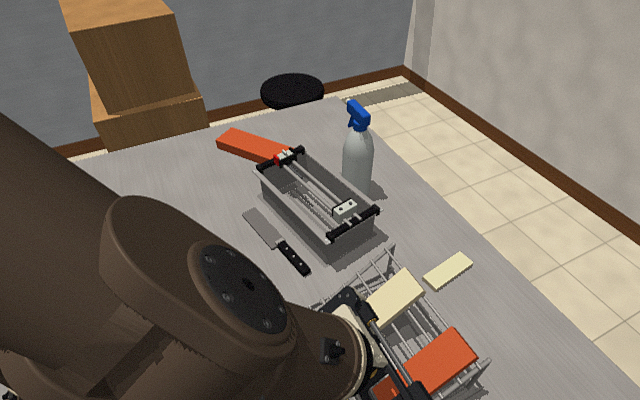

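The side view shows the orange stone flat on the rack at (440,360), apart from the cream stone at (395,297), with the jaw back. All checks agree, so I'm handing in.

```bash
python3 -c "
from cell import arm
print(arm.sign_off())"
```

```text
the job is handed in; nothing more can be done
None
```

The orange stone is on the draining rack and the job is handed in, at about 21 s on the robot's clock; sign-off reported no verdict. I pinched the red tab, slid the jaw back 40 mm and left it there. Only then did I lift the stone, swing it over, lower it onto the wires, ease it down to the toe rail, release it and back the gripper away.

**Stone:** The last camera checks put it at bed x about 0 mm (against the toe rail) and y about -96 mm. It was within about 2 mm of the bed, with tilt and yaw under 0.5 degrees. It sits about 136 mm from the cream stone, centre to centre, which leaves a gap of about 76 mm.

**Everything else:** The jaw reads about 40 mm back (one camera, the side view missed it). The cream stone, knife and spray bottle were within a few mm of their starting places. The glove box was found by the top camera only, and was also unmoved. Tool force was near zero after the retreat.

**Problems on the way:**
- Joint 6 came near its range limit while lowering, so I laid the stone at y about -96 mm instead of the planned -75 mm.
- The stone briefly pressed the wires with about 20 N at first contact, before I eased off.

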